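Snap the cover onto the robot's controller box

TASK

Put the plastic cover on the open controller box: pick it up off the bench, lower it level with its two slots over the two upright snap hooks, and press it straight down until both sides have clicked and it sits fully home all round. Press steadily and no harder than it needs (more than 24 N breaks the plastic), then let go; leave the screwdriver, the pliers, the tape and the carton where they are.

Things in the scene. Friction and masses are not known exactly. Their poses are not given: they have to be found in the camera images.
- cover: Light grey plastic cover right way up on the bench, a hollow shell open below, 124 long (x) x 56 wide (y) mm, 75 g, walls 3. The middle 76 mm is a raised block 36 high with vent strips on top and flat sides 56 apart, to be gripped; each end is a shoulder 24 long, its top 22 high, with a slot. Origin: centre of the lower edge, z up. Half a turn makes no difference.
- cover_end_1 (a point): Point on the cover's +x shoulder: middle of its slot's outer edge, on the top face, (54, 0, 22) mm in the cover's frame. The slot is 14 mm wide (y) and reaches from 45.5 to 54 mm from the cover's middle (x); a hook has 2 mm play to either side in y and may stand about 2 mm too far out in x and still enter.
- cover_end_2 (a point): The same point at the slot in the cover's -x shoulder, (-54, 0, 22) mm in the cover's frame.
- box: Open light grey box, circuit board inside, 124 (x) x 56 (y) mm; its rim is 34 mm above its origin, the centre of its underside. It only moves down: on soft rubber feet on the panel it sinks about 1.5 mm per 10 N (at most 6.5) and springs back. With the cover home (its lower edge on the rim, sides flush) cover_end_1 and _2 are 56 mm above this origin, unpressed or sunk.
- hook_1_tip (a point): Top of the snap hook at the box's +x end, unbent at (51.2, 0, 65.5) mm in the box's frame. A hook is a springy upright tongue 3 mm thick (x), 10 wide (y), rooted in the box floor; its head has a barb pointing outward with a ramp 8 mm high above it. The tip enters its slot when the cover is about 12 mm above its seat; the barb ends up 1.2 mm above the shoulder.
- hook_2_tip (a point): The same at the box's -x end, unbent at (-51.2, 0, 65.5) mm in the box's frame. Pressing the cover on bends both hooks 3 mm inward: the resistance of both together grows to 10 to 18 N (friction varies) until about 1.5 mm above the seat, then drops suddenly as the barbs spring out. Pressing down with over 24 N (the box sinks 3.7 mm) breaks the plastic.
- panel: Fixed aluminium panel 230 (x) x 130 (y) x 3 mm on four screw feet, set 8 to 18 mm high; the box stands on its middle, x along x, its underside 13 mm above the panel's. At the panel's x ends, 90 to 108 mm from the middle, are a terminal strip and a relay socket, up to 25 mm above its underside; beside the box it is bare. Origin: centre of its underside.
- screwdriver: screwdriver with a black handle, 190 mm long, lying on the bench; a bystander; origin under its middle
- pliers: pliers with dull red handles, 135 mm long, lying on the bench; a bystander; origin near the pivot
- tape: roll of tan masking tape, 100 mm across, 25 mm high; a bystander; origin at the centre of its underside
- carton: small cardboard carton, 100 x 75 x 45 mm; a bystander; origin at the centre of its underside
There are look-alikes about, which are no part of the job. Leave any green, orange or yellow look-alike of the cover alone.

How it is judged:
On the way, in this order (a step that is already met when the one before it is completed fails the run):
1. the cover is carried level over the box, above the hooks (z of cover in the frame of box above 0.046 m and horizontal distance between cover and box below 0.02 m and angle between cover's own z axis and vertical below 0.25 rad), for 0.05 s.
2. both hooks have clicked over the cover (z of each of cover_end_1, cover_end_2 in the frame of box below 0.057 m and x of hook_1_tip in the frame of box above 0.0496 m and x of hook_2_tip in the frame of box below -0.0496 m), for 0.2 s.
At the end, for the whole second after the job is handed in: The cover rests on the box, square to it and within 2.5 mm of its middle, both ends within 1 mm of fully down, both hooks sprung back (within 1.6 mm of unbent) over the shoulders, everything at rest and let go (all of step 2 and z of each of cover_end_1, cover_end_2 in the frame of box above 0.0545 m and horizontal distance between cover and box below 0.0025 m and angle between the x axis of cover and the x axis of box, either way round below 0.05 rad and linear speed of cover below 0.01 m/s); the robot touches nothing.
It fails at once if the cover or the box is pressed down with more than 24 N (the box sinks more than 3.7 mm on its feet) (z of box in the frame of panel below 0.0093 m).
It fails at once if a bystander (screwdriver, pliers, tape or carton) is moved more than 20 mm (distance of any of screwdriver, pliers, tape, carton from where it was at the start of the episode above 0.02 m).
It also fails if it takes over 54 s, if anything falls off the work surface, if the arm or the gripper's body presses on something with over 40 N, if the wrist force passes 120 N, or if a joint passes its speed limit or range.

ROBOT

A 6-joint arm with a two-finger parallel gripper is mounted at the origin on the work surface. World frame = base frame: x ahead of the robot, y to its left, z up, the work surface at z = 0. Lengths are in m, angles in rad, forces in N, time in s.
With the tool pointing down it reaches from about 0.35 to 0.725 m from the base axis. Payload 4.3 kg.
Tool frame: the origin (TCP) lies on the centre line of the jaws, within the pads' length; the fingertips stand 19 mm ahead of it and the grasp point (between the pads) is the TCP; z points along the fingers, y is the line along which they close (so a half turn about z gives the same grasp; the last joint's range is limited). The gripper opens to 85 mm and grips with 20 to 120 N. Pads are 22 mm wide; open, the fingers measure 114 mm over their backs; the gripper's body (76 mm by 85 mm) begins 54 mm behind the grasp point. The pads swing forward as they close: fully open they stand 13 mm farther back than shut.
Start: joints at [-1.234, 0.377, 0.081, 1.274, 0, 1.46], TCP at [0.248, -0.519, 0.25] pointing down, gripper open.
Joint ranges: [-2.72, 2.72], [-0.84, 1.66], [-1.02, 1.22], [-1.77, 2.12], [-1.37, 1.28], [-3.14, 3.14]. Speed limits (rad/s): [2.57, 2.57, 3.14, 3.14, 3.14, 3.14].

INTERFACE

Orientations are given as a unit quaternion [x, y, z, w].
In Python, from rig import get_obs, capture, job_done, boxes_of, outline_of gives the robot as it stands.
- The arm moves only by the tool move_arm, never from a script. Its argument "moves" is a list of rows, each a list of 7 numbers: the closure, from 0 (fully open) to 1 (shut), then the shift along the tool's x, y, z in mm, then the turn, a rotation vector about the tool's x, y, z in degrees. In form: [[claw, x, y, z, ax, ay, az], ...]. A call has exactly 10 rows; each row shifts and turns the commanded pose from where the row before left it, along the tool's axes as they then stand; what a row does not reach is not made up. A row lasts 1/8 s, in which the tool goes at most 62.5 mm and 10.7 degrees, less where a joint would pass 70% of its speed; a pose out of reach is approached as far as the arm can. A call with a gripper value outside its range is refused whole. The fingers move at their own pace and stop on an object; "newtons" is the grip in N (left out, the last holds). Time passes only in rows, so rows that do not move let the fingers close, or fill a call up. It gives the time, the measured TCP pose, the force, the opening and the grip force at its end, in the units of the state.
- get_obs(): the state, without advancing time (a new reading comes with each control period).
- capture(name): name is "scene" or "top"; returns a dict with "pixels" (400x640x3 uint8, blue, green, red), "mtx" (3x3 intrinsics, pixels), "T" (4x4, takes a point from camera to world coordinates). Camera axes: x right, y up, looking along -z (the intrinsics and any distortion apply to the point x, -y, -z); pixel columns grow to the right and rows downward; lengths in m; the calibration is good to about 2 mm. A picture is of the moment at which its call begins. There is no depth.
- job_done(): hands the job in; it is judged then, once.
Trained networks look in a picture, given as the dict that the camera call returned (one of the last four; its "shot" number tells which), for a name from the list of things; names that differ only in an ending like _2 or _b are one class to them, and where a whole thing is asked for, a point or a joint stands for the part that bears it (a point fixed in the world has none). Each returns a list of dicts, best first, with "p" (0 to 1); they miss things now and then, are a little off and sometimes report something else, mostly with a low value. They report only what shows in the picture. A call takes as long as a camera call. They do not tell look-alikes from the thing itself.
- boxes_of(label, picture): "rect" ([centre column, centre row, width, height] in pixels, round what is visible of it).
- outline_of(label, picture): "region" (400x640 bool, what is visible of it) and "rect" ([centre column, centre row, width, height] in pixels, round what is visible of it).
The state is a dict: "clock": time; "joints": joint angles; "qvel": joint speeds; "tau": joint torques, N m; "tool_pos": TCP position; "tool_rot": TCP orientation; "force": force on the tool from outside, world axes, zero at the start; "ft_torque": the same for the moment, N m; "opening": finger opening in m; "gripper_force": force on a finger pad.
Only numpy, scipy, OpenCV 4.12 (cv2) and the standard library are available. Lean on these libraries where they do the work, as an engineer would, in place of code of your own. Each camera call takes 0.05 s, during which the arm holds its last target. There are 200 camera calls.

## Working session

There is one attempt and no reset: what is moved stays moved. The work goes in short steps, Python scripts to look and compute and a tool call to move; the robot and the scene stay as the last step left them, time stands still between calls to the robot, and variables do not carry over. Pictures are saved under pics/ and viewed, at most 10 in all, crops included, and the job is handed in when it is done.

Besides the shell and the picture viewer there is one more tool, called after "Call:" as name(argument=value, ...) on one line, values as JSON. move_arm: Moves the arm, as the interface text tells. Its arguments: {"type":"object","properties":{"moves":{"type":"array"},"newtons":{"type":"number"}},"required":["moves"]}

```bash
mkdir -p pics; ls
python3 - <<'E'
from rig import *
import cv2
o=get_obs(); print({k:o[k] for k in('clock','tool_pos','tool_rot','force','opening')})
for n in('scene','top'):
    c=capture(n); cv2.imwrite(f'pics/{n}0.png',c['pixels']); print(n,c['mtx'].tolist(),c['T'].round(4).tolist(),c.keys())
    for l in('cover','box','panel','hook_1_tip','cover_end_1'):
        print(l,[([round(float(v)) for v in b['rect']],round(b['p'],2)) for b in boxes_of(l,c)])
E
```

```text
pics
{'clock': 0.0, 'tool_pos': array([ 0.24825425, -0.51797952,  0.24935225]), 'tool_rot': array([ 9.75150670e-01,  2.21540356e-01, -1.04438175e-04, -1.01483074e-03]), 'force': array([ 0.35141166, -0.24259477,  0.03667667]), 'opening': 0.08538351110979543}
scene [[402.05922905329896, 0.0, 321.24457215448314], [0.0, 402.05922905329896, 199.01346591457138], [0.0, 0.0, 1.0]] [[0.7335, -0.4503, 0.509, 1.1477], [0.6797, 0.4852, -0.5502, -0.4896], [0.0008, 0.7495, 0.662, 0.7994], [0.0, 0.0, 0.0, 1.0]] dict_keys(['pixels', 'mtx', 'T', 'shot'])
cover [([288, 174, 36, 33], 0.98), ([278, 213, 30, 39], 0.72), ([333, 200, 38, 41], 0.7), ([359, 174, 33, 32], 0.58), ([215, 276, 90, 86], 0.48)]
box [([212, 264, 40, 54], 0.93)]
panel [([216, 276, 88, 89], 0.96)]
hook_1_tip [([218, 275, 9, 10], 0.37)]
cover_end_1 [([292, 174, 32, 27], 0.94), ([274, 215, 32, 36], 0.89), ([331, 198, 33, 33], 0.75), ([359, 175, 37, 30], 0.68)]
top [[459.11890738377116, 0.0, 320.70451973182884], [0.0, 459.11890738377116, 198.25937031767074], [0.0, 0.0, 1.0]] [[-0.0197, 0.9951, -0.0967, 0.4578], [-0.9998, -0.0206, -0.0078, 0.1146], [-0.0098, 0.0965, 0.9953, 1.3403], [0.0, 0.0, 0.0, 1.0]] dict_keys(['pixels', 'mtx', 'T', 'shot'])
cover [([249, 214, 46, 24], 0.92), ([298, 208, 35, 48], 0.81), ([351, 235, 38, 48], 0.79), ([297, 272, 47, 32], 0.64)]
box [([442, 213, 29, 43], 0.72)]
panel [([438, 216, 59, 89], 0.95)]
hook_1_tip []
cover_end_1 [([247, 216, 41, 23], 0.94), ([352, 236, 30, 45], 0.78), ([300, 206, 30, 44], 0.68), ([298, 273, 46, 28], 0.58)]
```

View pics/top0.png

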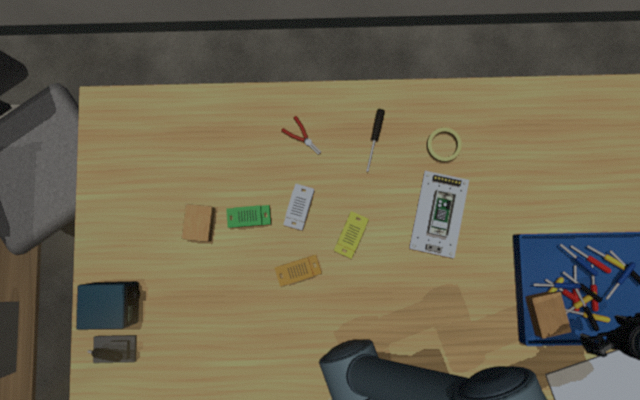

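View pics/scene0.png

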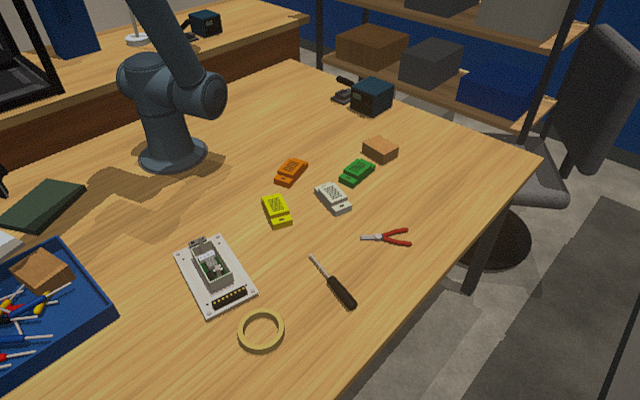

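Grey cover candidates in the top view: light grey (299,207), green (249,216), yellow (351,235) and orange (298,271). I choose the light grey one, which is at (333,198) in the scene view. The box on its panel is at (440,215) in the top view. Next, a close crop to check, plus silhouettes.

```bash
cat > h.py <<'E'
import numpy as np,cv2
from rig import *
def proj(c,P):
    P=np.asarray(P,float); T=c['T']; q=(P-T[:3,3])@T[:3,:3]
    q=q*[1,-1,-1]; u=q@c['mtx'].T; return u[:,:2]/u[:,2:]
def cub(x0,x1,y0,y1,z0,z1): return np.array([[x,y,z] for x in(x0,x1) for y in(y0,y1) for z in(z0,z1)])/1e3
COVER=[cub(-62,62,-28,28,0,22),cub(-38,38,-28,28,0,36)]
PLATE=[cub(-115,115,-65,65,0,3)]
BOX=[cub(-62,62,-28,28,0,34)]
def place(p,P):
    x,y,z,a=p; c,s=np.cos(a),np.sin(a); return P@np.array([[c,s,0],[-s,c,0],[0,0,1]])+[x,y,z]
S=8
def sil(c,p,parts,roi):
    x0,y0,w,h=roi; m=np.zeros((h*S,w*S),np.uint8)
    for P in parts:
        u=(proj(c,place(p,P))+0.5-[x0,y0])*S-0.5
        cv2.fillConvexPoly(m,cv2.convexHull(np.round(u*16).astype(np.int32)),255,shift=4)
    return cv2.resize(m,(w,h),interpolation=cv2.INTER_AREA)/255.
E
python3 - <<'E'
from h import *
rows=[]
for n,cs in(('top',[(299,207),(440,215)]),('scene',[(333,198),(216,274)])):
    c=capture(n); np.savez(f'{n}0.npz',**c)
    r=[]
    for (x,y) in cs:
        r.append(cv2.resize(c['pixels'][y-48:y+48,x-60:x+60],(396,297),interpolation=cv2.INTER_CUBIC))
    rows.append(np.hstack(r))
    for l in('cover','panel','box'):
        for i,o in enumerate(outline_of(l,c)): print(n,l,o['p'],np.round(o['rect']),o['region'].sum()); np.save(f'{n}_{l}{i}.npy',o['region'])
cv2.imwrite('pics/crop0.png',np.vstack(rows))
E
```

```text
top cover 0.98 [297. 270.  46.  34.] 865
top cover 0.92 [249. 216.  45.  25.] 839
top cover 0.8 [298. 208.  34.  48.] 896
top panel 0.89 [437. 217.  57.  90.] 3574
top panel 0.34 [301. 137.  41.  40.] 357
top box 0.97 [443. 213.  31.  43.] 1034
scene cover 0.86 [358. 174.  32.  31.] 658
scene cover 0.82 [291. 174.  30.  32.] 634
scene cover 0.69 [333. 199.  35.  37.] 777
scene cover 0.67 [278. 212.  32.  40.] 770
scene panel 0.59 [214. 276.  86.  85.] 4160
scene box 0.81 [213. 265.  39.  50.] 1220
```

View pics/crop0.png

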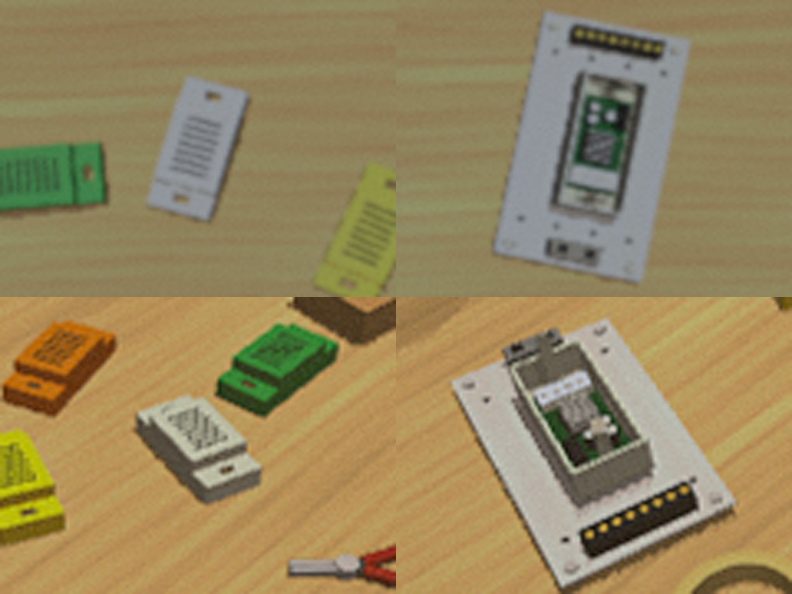

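```bash
cat >> h.py <<'E'
from scipy.optimize import minimize
def feat(c):
    p=cv2.GaussianBlur(c['pixels'],(3,3),0.6).astype(float); return (p[...,2]-p[...,0])/(p.sum(2)+30)
def fit(cs,rois,parts,p0,free,extra=None,ign=None):
    """least-squares two-level silhouette fit; free = indexes of (x,y,z,yaw)"""
    F=[feat(c)[r[1]:r[1]+r[3],r[0]:r[0]+r[2]] for c,r in zip(cs,rois)]
    p0=np.array(p0,float); sc=np.array([.003,.003,.003,.05])
    def cost(v):
        p=p0.copy(); p[free]+=v*sc[free]; e=0
        for c,r,f in zip(cs,rois,F):
            m=cv2.GaussianBlur(sil(c,p,parts,r),(3,3),0.6)
            a=np.median(f[m>.95]);b=np.median(f[m<.05])
            e+=np.minimum(np.abs((f-b-(a-b)*m)/(a-b)),.8).__pow__(2).sum()
        return e
    best=None; n=len(free); v=np.zeros(n)
    for k in range(3):
        r=minimize(cost,v,method='Nelder-Mead',options=dict(initial_simplex=np.vstack([v]+[v+d for d in np.eye(n)*(2,1,.5)[k]]),maxiter=250,xatol=.01,fatol=.01)); v=r.x
    p=p0.copy(); p[free]+=v*sc[free]; return p,r.fun
def back(c,u,z):
    d=np.linalg.solve(c['mtx'],[u[0],u[1],1])*[1,-1,-1]; d=c['T'][:3,:3]@d; o=c['T'][:3,3]; return o+d*(z-o[2])/d[2]
E
cat > m1.py <<'E'
from h import *
t,s=[dict(np.load(f'{n}0.npz')) for n in('top','scene')]
g=back(t,(298.5,207.5),.03);print('guess cover',g)
rt,rs=(275,178,46,58),(308,172,50,54)
a0=-np.arctan2(1,3.2)   # in image, long axis
import itertools
for cs,rr,nm in(([t,s],[rt,rs],'both'),([t],[rt],'top'),([s],[rs],'scene')):
    best=min((fit(cs,rr,COVER,[g[0],g[1],0,a],[0,1,3]) for a in (a0,-.15)),key=lambda q:q[1]); print('cover',nm,best[0].round(4),best[1])
g=back(t,(438,216),.015);print(g)
rt,rs=(400,162,80,106),(163,225,105,100)
PL=PLATE+BOX2 if 0 else PLATE+[b+[0,0,.013] for b in BOX]
for cs,rr,nm,fr in(([t,s],[rt,rs],'both',[0,1,2,3]),([t],[rt],'top',[0,1,3]),([s],[rs],'scene',[0,1,3])):
    best=fit(cs,rr,PL,[g[0],g[1],.013,-.17],fr); print('panel',nm,best[0].round(4),best[1])
E
python3 m1.py
```

```text
guess cover [0.5598302  0.18896066 0.03      ]
cover both [ 0.5634  0.1905  0.     -0.3061] 160.041303697927
cover top [ 0.5641  0.1901  0.     -0.3011] 14.91562577819845
cover scene [ 0.5621  0.1912  0.     -0.3101] 141.31093114293282
[ 0.52819607 -0.21203078  0.015     ]
panel both [ 0.5348 -0.2148  0.0153 -0.2358] 352.88427067639793
panel top [ 0.5348 -0.215   0.013  -0.2356] 128.88136271876562
panel scene [ 0.5332 -0.2143  0.013  -0.2357] 229.47830562259276
```

```bash
cat >> h.py <<'E'
from scipy.spatial.transform import Rotation as R
def plan(o,xyz,yaw,n):
    """rows (tool mm, tool rotvec deg) from measured pose to tool-down pose xyz,yaw(tool x azimuth)"""
    p=np.array(o['tool_pos']); r0=R.from_quat(o['tool_rot']); rt=R.from_euler('z',yaw)*R.from_euler('x',np.pi)
    w=(r0.inv()*rt).as_rotvec(); out=[]
    for i in range(n):
        ri=r0*R.from_rotvec(w*i/n); out.append(np.r_[ri.inv().apply((np.array(xyz)-p)/n)*1e3,np.degrees(w/n)])
    return np.round(out,1)
def show(o):
    r=R.from_quat(o['tool_rot']).as_matrix(); print('t',round(o['clock'],2),'pos',np.round(o['tool_pos'],4),'yaw',round(np.arctan2(r[1,0],r[0,0]),4),'tilt',np.round(r[:2,2],4),'F',np.round(o['force'],2),'M',np.round(o['ft_torque'],2),'op',round(o['opening'],4),'gf',o['gripper_force'],'q',np.round(o['joints'],2))
E
python3 - <<'E'
from h import *
o=get_obs(); show(o); print(plan(o,[.5634,.1905,.13],-.306+np.pi-.0001,20).tolist())
E
```

```text
t 1.0 pos [ 0.2485 -0.5186  0.2503] yaw 0.4468 tilt [ 0.     -0.0001] F [-0.74  0.15 -0.29] M [0.01 0.06 0.04] op 0.0855 gf 0.0 q [-1.23  0.38  0.08  1.27  0.    1.46]
[[29.5, -25.2, 6.0, 0.0, 0.0, -6.8], [32.3, -21.5, 6.0, 0.0, 0.0, -6.8], [34.6, -17.5, 6.0, 0.0, 0.0, -6.8], [36.5, -13.2, 6.0, 0.0, 0.0, -6.8], [37.8, -8.8, 6.0, 0.0, 0.0, -6.8], [38.6, -4.2, 6.0, 0.0, 0.0, -6.8], [38.8, 0.4, 6.0, 0.0, 0.0, -6.8], [38.5, 5.0, 6.0, 0.0, 0.0, -6.8], [37.6, 9.6, 6.0, 0.0, 0.0, -6.8], [36.2, 14.0, 6.0, 0.0, 0.0, -6.8], [34.3, 18.2, 6.0, 0.0, 0.0, -6.8], [31.8, 22.2, 6.0, 0.0, 0.0, -6.8], [29.0, 25.8, 6.0, 0.0, 0.0, -6.8], [25.7, 29.1, 6.0, 0.0, 0.0, -6.8], [22.1, 31.9, 6.0, 0.0, 0.0, -6.8], [18.1, 34.3, 6.0, 0.0, 0.0, -6.8], [13.9, 36.2, 6.0, 0.0, 0.0, -6.8], [9.5, 37.6, 6.0, 0.0, 0.0, -6.8], [4.9, 38.5, 6.0, 0.0, 0.0, -6.8], [0.3, 38.8, 6.0, 0.0, 0.0, -6.8]]
```

Call:
move_arm(moves=[[0, 29.5, -25.2, 6, 0, 0, -6.8], [0, 32.3, -21.5, 6, 0, 0, -6.8], [0, 34.6, -17.5, 6, 0, 0, -6.8], [0, 36.5, -13.2, 6, 0, 0, -6.8], [0, 37.8, -8.8, 6, 0, 0, -6.8], [0, 38.6, -4.2, 6, 0, 0, -6.8], [0, 38.8, 0.4, 6, 0, 0, -6.8], [0, 38.5, 5, 6, 0, 0, -6.8], [0, 37.6, 9.6, 6, 0, 0, -6.8], [0, 36.2, 14, 6, 0, 0, -6.8]], newtons=60)

```text
clock: 2.25
tool_pos: [0.4076, -0.1633, 0.1903]
tool_rot: [0.683, 0.73, 0.0, 0.0]
force: [-0.4, 0.5, -0.5]
opening: 0.0851
gripper_force: 0.0
```

Call:
move_arm(moves=[[0, 34.3, 18.2, 6, 0, 0, -6.8], [0, 31.8, 22.2, 6, 0, 0, -6.8], [0, 29, 25.8, 6, 0, 0, -6.8], [0, 25.7, 29.1, 6, 0, 0, -6.8], [0, 22.1, 31.9, 6, 0, 0, -6.8], [0, 18.1, 34.3, 6, 0, 0, -6.8], [0, 13.9, 36.2, 6, 0, 0, -6.8], [0, 9.5, 37.6, 6, 0, 0, -6.8], [0, 4.9, 38.5, 6, 0, 0, -6.8], [0, 0.3, 38.8, 6, 0, 0, -6.8]])

```text
clock: 3.5
tool_pos: [0.569, 0.1897, 0.1301]
tool_rot: [0.158, 0.987, -0.0, 0.0]
force: [-0.5, -0.1, 0.1]
opening: 0.0852
gripper_force: 0.0
```

Run:
```python
from h import *
o=get_obs(); show(o); print(plan(o,[.5634,.1905,.025],-.304+np.pi,8)[0].tolist())
```

```text
t 3.5 pos [0.569  0.1897 0.1301] yaw 2.8244 tilt [ 0.0004 -0.0002] F [-0.48 -0.08  0.13] M [-0.03  0.02  0.03] op 0.0852 gf 0.0 q [ 0.22  0.48 -0.07  1.02 -0.    0.53]
[0.7, -0.1, 13.1, -0.0, 0.0, -0.1]
```

Call:
move_arm(moves=[[0, 0.7, -0.1, 13.1, 0, 0, -0.1], [0, 0.7, -0.1, 13.1, 0, 0, -0.1], [0, 0.7, -0.1, 13.1, 0, 0, -0.1], [0, 0.7, -0.1, 13.1, 0, 0, -0.1], [0, 0.7, -0.1, 13.1, 0, 0, -0.1], [0, 0.7, -0.1, 13.1, 0, 0, -0.1], [0, 0.7, -0.1, 13.1, 0, 0, -0.1], [0, 0.7, -0.1, 13.1, 0, 0, -0.1], [0, 0, 0, 0, 0, 0, 0], [0, 0, 0, 0, 0, 0, 0]], newtons=30)

```text
clock: 4.75
tool_pos: [0.5631, 0.1895, 0.0257]
tool_rot: [0.153, 0.988, 0.0, 0.0]
force: [-0.2, -0.4, -0.5]
opening: 0.0853
gripper_force: 0.0
```

Run:
```python
from h import *
o=get_obs(); show(o); print(plan(o,[.5634,.1905,.025],-.304+np.pi,1)[0].tolist())
c=capture('scene');d=capture('top')
f=lambda c,x,y:cv2.resize(c['pixels'][y-50:y+50,x-65:x+65],(390,300),interpolation=cv2.INTER_CUBIC)
cv2.imwrite('pics/g1.png',np.hstack([f(c,333,190),f(d,299,207)]))
```

```text
t 4.75 pos [0.5631 0.1895 0.0257] yaw 2.8345 tilt [ 0.0004 -0.    ] F [-0.24 -0.39 -0.51] M [-0.05 -0.02  0.05] op 0.0853 gf 0.0 q [ 0.22  0.57 -0.22  0.78 -0.    0.53]
[0.0, 1.0, 0.7, 0.0, 0.0, -0.2]
```

View pics/g1.png

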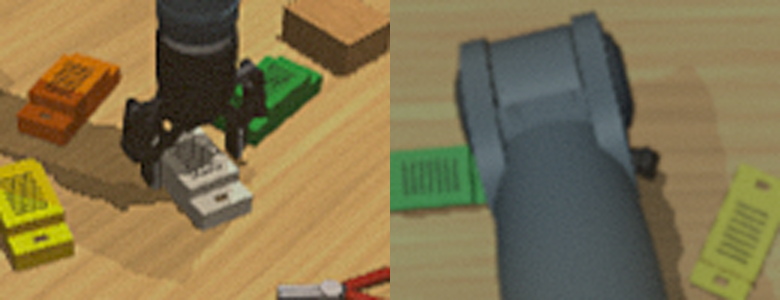

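The scene crop shows the fingers on either side of the grey cover's raised block. In the top view the arm hides the cover. I'll close and lift.

Call:
move_arm(moves=[[1, 0, 1, 0, 0, 0, 0], [1, 0, 0, 0, 0, 0, 0], [1, 0, 0, 0, 0, 0, 0], [1, 0, 0, 0, 0, 0, 0], [1, 0, 0, 0, 0, 0, 0], [1, 0, 0, 0, 0, 0, 0], [1, 0, 0, 0, 0, 0, 0], [1, 0, 0, 0, 0, 0, 0], [1, 0, 0, 0, 0, 0, 0], [1, 0, 0, 0, 0, 0, 0]], newtons=70)

```text
clock: 6.1
tool_pos: [0.5638, 0.1906, 0.0262]
tool_rot: [0.153, 0.988, 0.0, 0.001]
force: [-0.3, 1.0, 5.3]
opening: 0.0548
gripper_force: 74.6
```

Run:
```python
from h import *
o=get_obs(); show(o)
```

```text
t 6.1 pos [0.5638 0.1906 0.0262] yaw 2.8345 tilt [0.0015 0.0003] F [-0.31  0.97  5.28] M [-0.04  0.06  0.02] op 0.0548 gf 74.627396017313 q [ 0.22  0.57 -0.22  0.78 -0.    0.53]
```

Call:
move_arm(moves=[[1, 0, 0, -10, 0, 0, 0], [1, 0, 0, -15, 0, 0, 0], [1, 0, 0, -20, 0, 0, 0], [1, 0, 0, -25, 0, 0, 0], [1, 0, 0, -25, 0, 0, 0], [1, 0, 0, -20, 0, 0, 0], [1, 0, 0, -10, 0, 0, 0], [1, 0, 0, 0, 0, 0, 0], [1, 0, 0, 0, 0, 0, 0], [1, 0, 0, 0, 0, 0, 0]])

```text
clock: 7.35
tool_pos: [0.5624, 0.1902, 0.1494]
tool_rot: [0.153, 0.988, -0.0, -0.001]
force: [-0.2, 0.1, -0.6]
opening: 0.0554
gripper_force: 74.0
```

Run:
```python
from h import *
o=get_obs(); show(o); print(plan(o,[.5348,-.2148,.15],-.2358+np.pi,10).tolist())
```

```text
t 7.35 pos [0.5624 0.1902 0.1494] yaw 2.8344 tilt [-0.0019 -0.0005] F [-0.24  0.05 -0.62] M [ 0.04 -0.05  0.03] op 0.0554 gf 73.96461233496666 q [ 0.22  0.46 -0.06  1.06 -0.    0.53]
[[-9.6, -39.4, -0.0, -0.0, -0.0, -0.4], [-9.3, -39.5, -0.0, -0.0, -0.0, -0.4], [-9.1, -39.6, -0.0, -0.0, -0.0, -0.4], [-8.8, -39.6, -0.0, -0.0, -0.0, -0.4], [-8.5, -39.7, -0.0, -0.0, -0.0, -0.4], [-8.2, -39.8, -0.0, -0.0, -0.0, -0.4], [-7.9, -39.8, -0.0, -0.0, -0.0, -0.4], [-7.6, -39.9, -0.1, -0.0, -0.0, -0.4], [-7.3, -39.9, -0.1, -0.0, -0.0, -0.4], [-7.1, -40.0, -0.1, -0.0, -0.0, -0.4]]
```

Call:
move_arm(moves=[[1, -9.6, -39.4, 0, 0, 0, -0.4], [1, -9.3, -39.5, 0, 0, 0, -0.4], [1, -9.1, -39.6, 0, 0, 0, -0.4], [1, -8.8, -39.6, 0, 0, 0, -0.4], [1, -8.5, -39.7, 0, 0, 0, -0.4], [1, -8.2, -39.8, 0, 0, 0, -0.4], [1, -7.9, -39.8, 0, 0, 0, -0.4], [1, -7.6, -39.9, 0, 0, 0, -0.4], [1, -7.3, -39.9, 0, 0, 0, -0.4], [1, -7.1, -40, 0, 0, 0, -0.4]])

```text
clock: 8.6
tool_pos: [0.5347, -0.2157, 0.1499]
tool_rot: [0.118, 0.993, 0.0, -0.0]
force: [-0.1, 0.3, -1.8]
opening: 0.0547
gripper_force: 74.1
```

Call:
move_arm(moves=[[1, 0, 0, 0, 0, 0, 0], [1, 0, 0, 0, 0, 0, 0], [1, 0, 0, 0, 0, 0, 0], [1, 0, 0, 0, 0, 0, 0], [1, 0, 0, 0, 0, 0, 0], [1, 0, 0, 0, 0, 0, 0], [1, 0, 0, 0, 0, 0, 0], [1, 0, 0, 0, 0, 0, 0], [1, 0, 0, 0, 0, 0, 0], [1, 0, 0, 0, 0, 0, 0]])

```text
clock: 9.85
tool_pos: [0.5352, -0.2146, 0.1505]
tool_rot: [0.118, 0.993, -0.0, -0.0]
force: [-0.3, 0.4, -1.4]
opening: 0.0548
gripper_force: 74.2
```

Run:
```python
from h import *
for i in range(4):
    c=capture('scene'); show(get_obs())
d=capture('top')
np.savez('scene1.npz',**c);np.savez('top1.npz',**d)
f=lambda c,x,y:cv2.resize(c['pixels'][y-60:y+60,x-50:x+50],(400,480),interpolation=cv2.INTER_CUBIC)
cv2.imwrite('pics/h1.png',np.hstack([f(c,216,250),f(d,440,210)]))
```

```text
t 9.9 pos [ 0.5352 -0.2146  0.1505] yaw 2.9041 tilt [-0.     -0.0001] F [-1.03 -0.7  -0.78] M [ 0.02  0.04 -0.05] op 0.0546 gf 74.19185176491737 q [-0.49  0.43 -0.11  1.04 -0.   -0.25]
t 9.95 pos [ 0.5352 -0.2146  0.1505] yaw 2.9042 tilt [ 0.     -0.0001] F [ 0.07  0.7  -0.46] M [ 0.04 -0.02  0.  ] op 0.0549 gf 74.19145837426186 q [-0.49  0.43 -0.11  1.04 -0.   -0.25]
t 10.0 pos [ 0.5352 -0.2146  0.1505] yaw 2.9042 tilt [ 0.     -0.0001] F [ 0.63 -0.3  -1.13] M [ 0.03  0.06 -0.03] op 0.0547 gf 74.19174134731293 q [-0.49  0.43 -0.11  1.04 -0.   -0.25]
t 10.05 pos [ 0.5353 -0.2146  0.1505] yaw 2.9042 tilt [ 0.0001 -0.0001] F [-0.65 -0.95 -0.84] M [ 0.05  0.01 -0.03] op 0.0548 gf 74.19156476855278 q [-0.49  0.43 -0.11  1.04 -0.   -0.25]
```

View pics/h1.png

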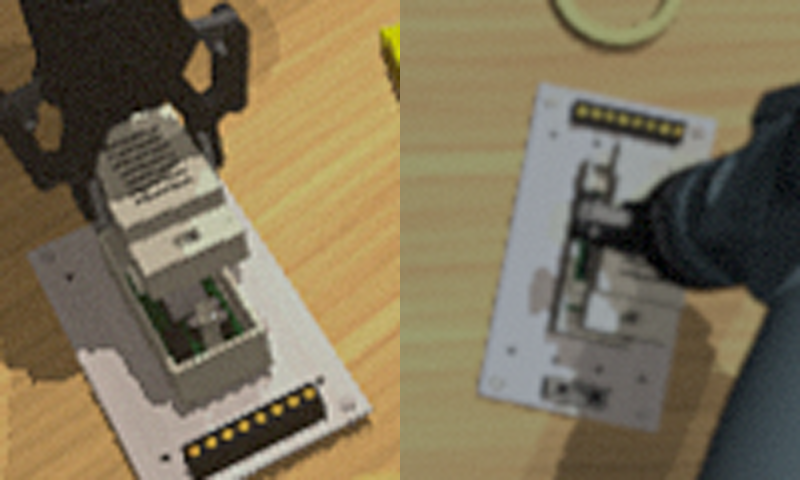

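The cover hovers level over the box. The visible slot at about (185,237) in the crop lines up with the hook below it. The relative offset from the fits agrees to under 1 mm, so I'll lower to just above the hooks.

Call:
move_arm(moves=[[1, 0, 0, 4, 0, 0, 0], [1, 0, 0, 8, 0, 0, 0], [1, 0, 0, 9, 0, 0, 0], [1, 0, 0, 8, 0, 0, 0], [1, 0, 0, 7, 0, 0, 0], [1, 0, 0, 4, 0, 0, 0], [1, 0, 0, 2, 0, 0, 0], [1, 0, 0, 1, 0, 0, 0], [1, 0, 0, 0, 0, 0, 0], [1, 0, 0, 0, 0, 0, 0]])

```text
clock: 11.35
tool_pos: [0.5354, -0.2147, 0.1078]
tool_rot: [0.118, 0.993, -0.0, 0.0]
force: [0.3, -0.2, -1.7]
opening: 0.055
gripper_force: 74.2
```

Run:
```python
from h import *
F=[]
for i in range(3):
    c=capture('scene'); o=get_obs(); F.append(o['force'])
show(o); print(np.mean(F,0))
d=capture('top')
f=lambda c,x,y:cv2.resize(c['pixels'][y-40:y+40,x-33:x+33],(396,480),interpolation=cv2.INTER_CUBIC)
cv2.imwrite('pics/h2.png',np.hstack([f(c,220,265),f(d,440,210)]))
# check overlays: expected pixel of slots and hooks
B=[.5348,-.2148,.0283,-.2358]; C=[o['tool_pos'][0]-.0004,o['tool_pos'][1]-.0001,o['tool_pos'][2]-.0262,-.2368]
for k,cam,(x,y) in(('s',c,(220,265)),('t',d,(440,210))):
    for nm,p,q in(('slot',C,[[.0498,0,.022],[-.0498,0,.022]]),('hook',B,[[.0512,0,.0655],[-.0512,0,.0655]]),('cov corners',C,[[sx*.062,sy*.028,.022] for sx in(1,-1) for sy in(1,-1)])):
        print(k,nm,((proj(cam,place(p,np.array(q)))-[x-33,y-40])*6).round().tolist())
```

```text
t 11.5 pos [ 0.5353 -0.2147  0.1076] yaw 2.9041 tilt [ 0.0002 -0.0002] F [-0.14  0.17 -1.45] M [-0.01  0.02 -0.04] op 0.0551 gf 74.19457957148552 q [-0.49  0.46 -0.17  0.94 -0.   -0.25]
[-0.2463927  -0.38754685 -1.05080907]
s slot [[169.0, 222.0], [71.0, 59.0]]
s hook [[175.0, 241.0], [74.0, 73.0]]
s cov corners [[252.0, 211.0], [109.0, 277.0], [126.0, 12.0], [-9.0, 68.0]]
t slot [[261.0, 142.0], [218.0, 358.0]]
t hook [[255.0, 141.0], [213.0, 362.0]]
t cov corners [[205.0, 102.0], [327.0, 129.0], [152.0, 371.0], [275.0, 398.0]]
```

View pics/h2.png

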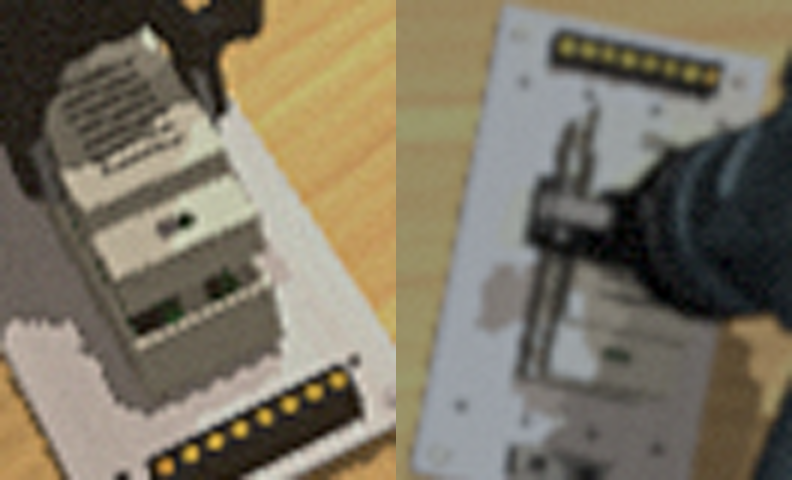

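Run:
```python
from h import *
c=dict(np.load('scene1.npz'))  # calibration only
f=lambda p,q:(((proj(c,place(p,np.array(q)))-[187,225])+.5)*6-.5).round(1).tolist()
B=[.5348,-.2148,.0283,-.2358]; C=[.5349,-.2148,.0814,-.2368]
print('rim',f(B,[[.062,.028,.034],[.062,-.028,.034]]),'plate +x corners',f([.5348,-.2148,.0153,-.2358],[[.115,.065,.003],[.115,-.065,.003],[-.115,.065,.003],[-.115,-.065,.003]]))
print('cover',f(C,[[.062,.028,.022],[.062,-.028,.022],[.062,-.028,0],[.038,.028,.036],[.038,-.028,.036],[.0455,0,.022],[.054,0,.022]]))
p=capture('scene')['pixels'];np.save('s2.npy',p)
cv2.imwrite('pics/h3.png',cv2.resize(p[240:300,195:255],(600,600),interpolation=cv2.INTER_CUBIC))
f2=lambda p,q:(((proj(c,place(p,np.array(q)))-[195,240])+.5)*10-.5).round().tolist()
print('x10 rim',f2(B,[[.062,.028,.034],[.062,-.028,.034]]),'bottom',f2(B,[[.062,.028,.0],[.062,-.028,.0]]),'cover',f2(C,[[.062,.028,.022],[.062,-.028,.022],[.062,.028,.0],[.062,-.028,0],[.038,.028,.036],[.038,-.028,.036]]),'slot',f2(C,[[.0455,.007,.022],[.0455,-.007,.022],[.054,.007,.022],[.054,-.007,.022]]),'hook',f2(B,[[.0497,.005,.0655],[.0497,-.005,.0655],[.0527,.005,.0655]]))
```

```text
rim [[271.0, 282.8], [132.3, 349.0]] plate +x corners [[432.7, 402.8], [113.6, 567.3], [197.5, 45.4], [-89.4, 168.1]]
cover [[254.9, 213.4], [111.4, 279.8], [122.7, 317.4], [222.9, 147.6], [79.5, 211.8], [166.6, 217.0], [175.6, 231.9]]
x10 rim [[372.0, 322.0], [141.0, 432.0]] bottom [[393.0, 413.0], [168.0, 523.0]] cover [[345.0, 206.0], [106.0, 317.0], [360.0, 269.0], [125.0, 379.0], [292.0, 96.0], [53.0, 203.0]] slot [[228.0, 199.0], [168.0, 226.0], [243.0, 223.0], [183.0, 251.0]] hook [[234.0, 242.0], [192.0, 261.0], [239.0, 251.0]]
```

View pics/h3.png

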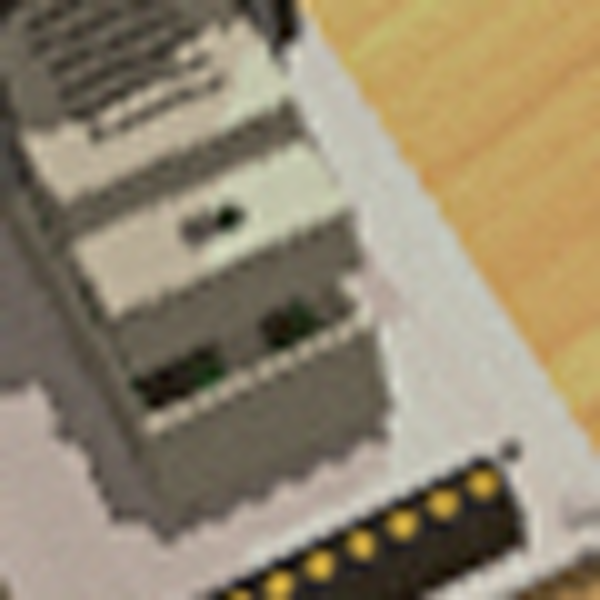

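Measured at 10x: rim corners (373,318) and (148,432), shoulder corners (355,207) and (118,318). The cover looks about 1 mm too far towards +x, and the top-only fit says the same. I'll correct by 0.8 mm and 0.3 mm and go down slowly.

Call:
move_arm(moves=[[1, 0.8, -0.3, 0, 0, 0, 0], [1, 0, 0, 1, 0, 0, 0], [1, 0, 0, 1, 0, 0, 0], [1, 0, 0, 1, 0, 0, 0], [1, 0, 0, 1, 0, 0, 0], [1, 0, 0, 1, 0, 0, 0], [1, 0, 0, 1, 0, 0, 0], [1, 0, 0, 0.5, 0, 0, 0], [1, 0, 0, 0, 0, 0, 0], [1, 0, 0, 0, 0, 0, 0]])

```text
clock: 12.85
tool_pos: [0.5344, -0.2147, 0.101]
tool_rot: [0.118, 0.993, -0.0, 0.0]
force: [0.9, -0.2, -0.6]
opening: 0.0551
gripper_force: 74.2
```

Call:
move_arm(moves=[[1, 0, 0, 0.4, 0, 0, 0], [1, 0, 0, 0.4, 0, 0, 0], [1, 0, 0, 0.4, 0, 0, 0], [1, 0, 0, 0.4, 0, 0, 0], [1, 0, 0, 0.4, 0, 0, 0], [1, 0, 0, 0, 0, 0, 0], [1, 0, 0, 0, 0, 0, 0], [1, 0, 0, 0, 0, 0, 0], [1, 0, 0, 0, 0, 0, 0], [1, 0, 0, 0, 0, 0, 0]])

```text
clock: 14.1
tool_pos: [0.5344, -0.2147, 0.099]
tool_rot: [0.118, 0.993, -0.0, 0.0]
force: [0.5, -0.5, -0.3]
opening: 0.055
gripper_force: 74.2
```

Call:
move_arm(moves=[[1, 0, 0, 0.4, 0, 0, 0], [1, 0, 0, 0.4, 0, 0, 0], [1, 0, 0, 0.4, 0, 0, 0], [1, 0, 0, 0.4, 0, 0, 0], [1, 0, 0, 0.4, 0, 0, 0], [1, 0, 0, 0, 0, 0, 0], [1, 0, 0, 0, 0, 0, 0], [1, 0, 0, 0, 0, 0, 0], [1, 0, 0, 0, 0, 0, 0], [1, 0, 0, 0, 0, 0, 0]])

```text
clock: 15.35
tool_pos: [0.5344, -0.2147, 0.097]
tool_rot: [0.118, 0.993, -0.0, 0.0]
force: [-0.0, 0.3, -1.0]
opening: 0.0548
gripper_force: 74.2
```

Run:
```python
from h import *
F=[]
for i in range(3):
    c=capture('scene'); o=get_obs(); F.append(np.r_[o['force'],o['ft_torque']])
show(o); print(np.mean(F,0).round(2))
```

```text
t 15.5 pos [ 0.5344 -0.2147  0.097 ] yaw 2.9042 tilt [ 0.     -0.0001] F [-0.11 -0.25 -1.23] M [-0.03 -0.02  0.02] op 0.0546 gf 74.19605612754822 q [-0.49  0.47 -0.19  0.91 -0.   -0.25]
[-0.16 -0.19 -1.15  0.01 -0.    0.01]
```

Call:
move_arm(moves=[[1, 0, 0, 0.4, 0, 0, 0], [1, 0, 0, 0.4, 0, 0, 0], [1, 0, 0, 0.4, 0, 0, 0], [1, 0, 0, 0.4, 0, 0, 0], [1, 0, 0, 0.4, 0, 0, 0], [1, 0, 0, 0, 0, 0, 0], [1, 0, 0, 0, 0, 0, 0], [1, 0, 0, 0, 0, 0, 0], [1, 0, 0, 0, 0, 0, 0], [1, 0, 0, 0, 0, 0, 0]])

```text
clock: 16.75
tool_pos: [0.5344, -0.2147, 0.095]
tool_rot: [0.118, 0.993, -0.0, 0.0]
force: [-0.0, -0.2, -0.7]
opening: 0.0551
gripper_force: 74.2
```

```bash
cat > q.py <<'E'
from h import *
F=[]
for i in range(2):
    c=capture('scene'); o=get_obs(); F.append(np.r_[o['force'],o['ft_torque']])
show(o); print(np.mean(F,0).round(2))
E
python3 q.py
```

```text
t 16.85 pos [ 0.5344 -0.2147  0.095 ] yaw 2.9042 tilt [ 0.0001 -0.0001] F [ 0.02  0.72 -0.98] M [ 0.01 -0.01  0.  ] op 0.0546 gf 74.19422775506973 q [-0.49  0.47 -0.19  0.91 -0.   -0.25]
[-0.3   0.27 -0.66  0.   -0.03  0.01]
```

Call:
move_arm(moves=[[1, 0, 0, 0.5, 0, 0, 0], [1, 0, 0, 0.5, 0, 0, 0], [1, 0, 0, 0.5, 0, 0, 0], [1, 0, 0, 0.5, 0, 0, 0], [1, 0, 0, 0.5, 0, 0, 0], [1, 0, 0, 0, 0, 0, 0], [1, 0, 0, 0, 0, 0, 0], [1, 0, 0, 0, 0, 0, 0], [1, 0, 0, 0, 0, 0, 0], [1, 0, 0, 0, 0, 0, 0]])

```text
clock: 18.1
tool_pos: [0.5345, -0.2148, 0.0926]
tool_rot: [0.118, 0.993, -0.0, 0.0]
force: [-0.6, 0.2, 2.8]
opening: 0.0547
gripper_force: 74.3
```

```bash
python3 q.py
```

```text
t 18.2 pos [ 0.5345 -0.2148  0.0926] yaw 2.9042 tilt [ 0.0002 -0.0002] F [-0.76 -0.27  2.88] M [0.02 0.04 0.01] op 0.0547 gf 74.33416083455086 q [-0.49  0.47 -0.2   0.9  -0.   -0.25]
[-0.38 -0.15  2.97  0.    0.02  0.02]
```

Call:
move_arm(moves=[[1, 0, 0, 0.25, 0, 0, 0], [1, 0, 0, 0.25, 0, 0, 0], [1, 0, 0, 0.25, 0, 0, 0], [1, 0, 0, 0.25, 0, 0, 0], [1, 0, 0, 0, 0, 0, 0], [1, 0, 0, 0, 0, 0, 0], [1, 0, 0, 0, 0, 0, 0], [1, 0, 0, 0, 0, 0, 0], [1, 0, 0, 0, 0, 0, 0], [1, 0, 0, 0, 0, 0, 0]])

```text
clock: 19.45
tool_pos: [0.5346, -0.2148, 0.0917]
tool_rot: [0.118, 0.993, -0.0, 0.0]
force: [-0.6, 0.4, 5.1]
opening: 0.055
gripper_force: 74.6
```

```bash
python3 q.py
```

```text
t 19.55 pos [ 0.5346 -0.2148  0.0917] yaw 2.9042 tilt [ 0.0005 -0.0003] F [-0.32  0.46  5.66] M [0.01 0.08 0.01] op 0.0549 gf 74.62909027934074 q [-0.49  0.47 -0.2   0.9  -0.   -0.25]
[-0.37 -0.19  6.02  0.01  0.09  0.01]
```

Call:
move_arm(moves=[[1, 0, 0, 0.25, 0, 0, 0], [1, 0, 0, 0.25, 0, 0, 0], [1, 0, 0, 0.25, 0, 0, 0], [1, 0, 0, 0.25, 0, 0, 0], [1, 0, 0, 0.25, 0, 0, 0], [1, 0, 0, 0, 0, 0, 0], [1, 0, 0, 0, 0, 0, 0], [1, 0, 0, 0, 0, 0, 0], [1, 0, 0, 0, 0, 0, 0], [1, 0, 0, 0, 0, 0, 0]])

```text
clock: 20.8
tool_pos: [0.5347, -0.2148, 0.0909]
tool_rot: [0.118, 0.993, -0.0, 0.0]
force: [-0.4, 0.3, 6.7]
opening: 0.0551
gripper_force: 74.9
```

```bash
python3 q.py
```

```text
t 20.9 pos [ 0.5347 -0.2149  0.0909] yaw 2.9042 tilt [ 0.0008 -0.0005] F [-0.39  0.95  6.93] M [0.04 0.22 0.03] op 0.0546 gf 74.91252958774567 q [-0.49  0.47 -0.2   0.9  -0.   -0.25]
[-0.68  0.72  7.43  0.05  0.25  0.02]
```

The moment shows that the -x hook carries more load. I'll nudge the cover 0.5 mm towards -x and continue.

Call:
move_arm(moves=[[1, 0.5, 0, 0.25, 0, 0, 0], [1, 0, 0, 0.25, 0, 0, 0], [1, 0, 0, 0.25, 0, 0, 0], [1, 0, 0, 0.25, 0, 0, 0], [1, 0, 0, 0, 0, 0, 0], [1, 0, 0, 0, 0, 0, 0], [1, 0, 0, 0, 0, 0, 0], [1, 0, 0, 0, 0, 0, 0], [1, 0, 0, 0, 0, 0, 0], [1, 0, 0, 0, 0, 0, 0]])

```text
clock: 22.15
tool_pos: [0.5346, -0.2149, 0.0903]
tool_rot: [0.118, 0.993, -0.0, 0.001]
force: [-0.8, 0.6, 8.6]
opening: 0.0551
gripper_force: 75.1
```

```bash
python3 q.py
```

```text
t 22.25 pos [ 0.5346 -0.2149  0.0903] yaw 2.9043 tilt [ 0.0018 -0.0009] F [-0.33  0.93  9.55] M [ 0.1   0.16 -0.01] op 0.0549 gf 75.08361205458641 q [-0.49  0.47 -0.2   0.89  0.   -0.25]
[-0.42  0.42  8.94  0.12  0.14  0.02]
```

Call:
move_arm(moves=[[1, 0.3, 0, 0.25, 0, 0, 0], [1, 0, 0, 0.25, 0, 0, 0], [1, 0, 0, 0.25, 0, 0, 0], [1, 0, 0, 0.25, 0, 0, 0], [1, 0, 0, 0.25, 0, 0, 0], [1, 0, 0, 0.25, 0, 0, 0], [1, 0, 0, 0, 0, 0, 0], [1, 0, 0, 0, 0, 0, 0], [1, 0, 0, 0, 0, 0, 0], [1, 0, 0, 0, 0, 0, 0]])

```text
clock: 23.5
tool_pos: [0.5346, -0.215, 0.0893]
tool_rot: [0.118, 0.993, -0.001, 0.001]
force: [-1.3, -0.9, 10.5]
opening: 0.0548
gripper_force: 75.4
```

```bash
python3 q.py
```

```text
t 23.6 pos [ 0.5346 -0.215   0.0893] yaw 2.9043 tilt [ 0.0025 -0.0013] F [-1.75  1.03 10.79] M [0.13 0.28 0.01] op 0.0548 gf 75.38816258311272 q [-0.49  0.47 -0.2   0.89  0.   -0.26]
[-1.50e+00  6.60e-01  1.12e+01  1.10e-01  2.40e-01  1.00e-02]
```

Call:
move_arm(moves=[[1, 0.3, 0, 0.25, 0, 0, 0], [1, 0, 0, 0.25, 0, 0, 0], [1, 0, 0, 0.25, 0, 0, 0], [1, 0, 0, 0.25, 0, 0, 0], [1, 0, 0, 0.25, 0, 0, 0], [1, 0, 0, 0.25, 0, 0, 0], [1, 0, 0, 0, 0, 0, 0], [1, 0, 0, 0, 0, 0, 0], [1, 0, 0, 0, 0, 0, 0], [1, 0, 0, 0, 0, 0, 0]])

```text
clock: 24.85
tool_pos: [0.5347, -0.2151, 0.0882]
tool_rot: [0.118, 0.993, -0.001, 0.002]
force: [-2.1, 0.1, 13.5]
opening: 0.0548
gripper_force: 75.6
```

```bash
python3 q.py
```

```text
t 24.95 pos [ 0.5347 -0.2151  0.0882] yaw 2.9043 tilt [ 0.0033 -0.0018] F [-1.18  0.36 12.59] M [ 0.18  0.37 -0.05] op 0.0549 gf 75.61199337244034 q [-0.49  0.47 -0.21  0.89 -0.   -0.26]
[-9.700e-01  3.900e-01  1.315e+01  1.500e-01  3.700e-01 -1.000e-02]
```

Call:
move_arm(moves=[[1, 0.5, 0, 0.25, 0, 0, 0], [1, 0, 0, 0.25, 0, 0, 0], [1, 0, 0, 0.25, 0, 0, 0], [1, 0, 0, 0.25, 0, 0, 0], [1, 0, 0, 0.25, 0, 0, 0], [1, 0, 0, 0, 0, 0, 0], [1, 0, 0, 0, 0, 0, 0], [1, 0, 0, 0, 0, 0, 0], [1, 0, 0, 0, 0, 0, 0], [1, 0, 0, 0, 0, 0, 0]])

```text
clock: 26.2
tool_pos: [0.5347, -0.2152, 0.0865]
tool_rot: [0.118, 0.993, -0.001, 0.002]
force: [1.6, -0.1, 8.1]
opening: 0.0549
gripper_force: 75.4
```

```bash
python3 q.py
```

```text
t 26.3 pos [ 0.5347 -0.2152  0.0865] yaw 2.9042 tilt [ 0.004  -0.0017] F [ 0.68 -0.3   8.43] M [ 0.08 -0.14 -0.07] op 0.0552 gf 75.37116676568985 q [-0.49  0.48 -0.21  0.88  0.   -0.26]
[ 0.83 -0.6   8.68  0.09 -0.12 -0.04]
```

One side, the -x hook, has clicked: the force dropped and the moment reversed. I'll carry on gently.

Call:
move_arm(moves=[[1, -0.3, 0, 0.25, 0, 0, 0], [1, 0, 0, 0.25, 0, 0, 0], [1, 0, 0, 0.25, 0, 0, 0], [1, 0, 0, 0.25, 0, 0, 0], [1, 0, 0, 0.25, 0, 0, 0], [1, 0, 0, 0, 0, 0, 0], [1, 0, 0, 0, 0, 0, 0], [1, 0, 0, 0, 0, 0, 0], [1, 0, 0, 0, 0, 0, 0], [1, 0, 0, 0, 0, 0, 0]])

```text
clock: 27.55
tool_pos: [0.5347, -0.2152, 0.0858]
tool_rot: [0.118, 0.993, -0.001, 0.002]
force: [-0.9, 0.3, 12.9]
opening: 0.0549
gripper_force: 75.9
```

```bash
python3 q.py
```

```text
t 27.65 pos [ 0.5347 -0.2152  0.0858] yaw 2.9042 tilt [ 0.0038 -0.0017] F [-0.3 -0.4 13.2] M [0.32 0.25 0.04] op 0.0551 gf 75.86974829435349 q [-0.49  0.48 -0.21  0.88  0.   -0.26]
[-0.05 -0.09 13.12  0.29  0.26  0.03]
```

Run:
```python
from h import *
c=capture('scene');p=c['pixels'];np.savez('scene3.npz',**c)
cv2.imwrite('pics/p1.png',cv2.resize(p[240:300,185:255],(700,600),interpolation=cv2.INTER_CUBIC))
```

```text
(no output)
```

View pics/p1.png

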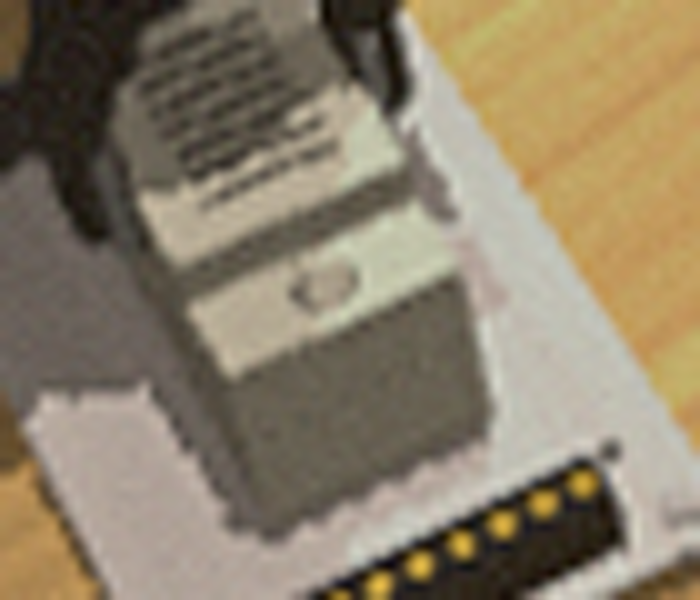

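The scene crop shows the hook head through the slot at about (325,280) and no gap at the rim on the near end. I'll level the cover slightly to put a little load on the +x end as a check.

Call:
move_arm(moves=[[1, 0, 0, 0, 0, 0.1, 0], [1, 0, 0, 0, 0, 0.1, 0], [1, 0, 0, 0, 0, 0.1, 0], [1, 0, 0, 0, 0, 0.1, 0], [1, 0, 0, 0, 0, 0.1, 0], [1, 0, 0, 0, 0, 0.1, 0], [1, 0, 0, 0, 0, 0, 0], [1, 0, 0, 0, 0, 0, 0], [1, 0, 0, 0, 0, 0, 0], [1, 0, 0, 0, 0, 0, 0]])

```text
clock: 28.95
tool_pos: [0.5348, -0.2152, 0.0858]
tool_rot: [0.118, 0.993, -0.0, -0.003]
force: [-1.2, -0.1, 13.0]
opening: 0.0546
gripper_force: 75.8
```

```bash
python3 q.py
```

```text
t 29.05 pos [ 0.5348 -0.2152  0.0858] yaw 2.9042 tilt [-0.0061  0.0007] F [-1.    0.72 13.05] M [ 0.14 -0.13 -0.05] op 0.0543 gf 75.8446016907692 q [-0.49  0.48 -0.2   0.9  -0.   -0.25]
[-1.27  0.45 12.91  0.13 -0.1  -0.03]
```

Call:
move_arm(moves=[[1, 0, 0, -0.5, 0, -0.1, 0], [1, 0, 0, -0.5, 0, -0.1, 0], [1, 0, 0, -0.5, 0, -0.1, 0], [1, 0, 0, -0.5, 0, 0, 0], [1, 0, 0, -0.5, 0, 0, 0], [1, 0, 0, -0.5, 0, 0, 0], [1, 0, 0, -0.5, 0, 0, 0], [1, 0, 0, 0, 0, 0, 0], [1, 0, 0, 0, 0, 0, 0], [1, 0, 0, 0, 0, 0, 0]])

```text
clock: 30.3
tool_pos: [0.5334, -0.2145, 0.0873]
tool_rot: [0.118, 0.993, 0.0, -0.002]
force: [1.9, -0.9, 3.4]
opening: 0.0548
gripper_force: 74.7
```

```bash
python3 q.py
```

```text
t 30.4 pos [ 0.5333 -0.2145  0.0873] yaw 2.9042 tilt [-0.0047  0.001 ] F [ 2.86 -0.47  3.04] M [-0.25 -0.72 -0.01] op 0.0544 gf 74.7113585472107 q [-0.49  0.48 -0.2   0.9  -0.   -0.25]
[ 2.79 -0.4   3.06 -0.22 -0.71 -0.01]
```

Call:
move_arm(moves=[[1, -0.4, 0, -0.2, 0, -0.1, 0], [1, -0.4, 0, -0.2, 0, -0.1, 0], [1, -0.4, 0, 0, 0, -0.1, 0], [1, 0, 0, 0, 0, 0, 0], [1, 0, 0, 0, 0, 0, 0], [1, 0, 0, 0, 0, 0, 0], [1, 0, 0, 0, 0, 0, 0], [1, 0, 0, 0, 0, 0, 0], [1, 0, 0, 0, 0, 0, 0], [1, 0, 0, 0, 0, 0, 0]])

```text
clock: 31.65
tool_pos: [0.5342, -0.2145, 0.0875]
tool_rot: [0.118, 0.993, 0.0, -0.0]
force: [-0.8, -0.2, 1.8]
opening: 0.0548
gripper_force: 74.6
```

```bash
python3 q.py
```

```text
t 31.75 pos [ 0.5343 -0.2145  0.0875] yaw 2.9043 tilt [-0.0001  0.0002] F [-1.63 -0.12  1.55] M [0.06 0.08 0.03] op 0.055 gf 74.58074077963829 q [-0.49  0.48 -0.2   0.89  0.   -0.25]
[-0.73  0.28  1.36  0.06  0.07  0.04]
```

Call:
move_arm(moves=[[0, 0, 0, 0, 0, 0, 0], [0, 0, 0, 0, 0, 0, 0], [0, 0, 0, 0, 0, 0, 0], [0, 0, 0, 0, 0, 0, 0], [0, 0, 0, 0, 0, 0, 0], [0, 0, 0, 0, 0, 0, 0], [0, 0, 0, 0, 0, 0, 0], [0, 0, 0, -5, 0, 0, 0], [0, 0, 0, -10, 0, 0, 0], [0, 0, 0, -15, 0, 0, 0]])

```text
clock: 33.0
tool_pos: [0.5342, -0.2146, 0.1185]
tool_rot: [0.118, 0.993, 0.0, -0.0]
force: [0.5, 0.5, 0.7]
opening: 0.0854
gripper_force: 0.0
```

Call:
move_arm(moves=[[0, 0, 0, -25, 0, 0, 0], [0, 0, 0, -30, 0, 0, 0], [0, 0, 0, -30, 0, 0, 0], [0, 40, 0, 0, 0, 0, 0], [0, 50, 0, 0, 0, 0, 0], [0, 50, 0, 0, 0, 0, 0], [0, 30, 0, 0, 0, 0, 0], [0, 0, 0, 0, 0, 0, 0], [0, 0, 0, 0, 0, 0, 0], [0, 0, 0, 0, 0, 0, 0]])

```text
clock: 34.25
tool_pos: [0.3703, -0.1753, 0.2031]
tool_rot: [0.118, 0.993, -0.0, 0.001]
force: [0.3, 0.1, 0.4]
opening: 0.0855
gripper_force: 0.0
```

Run:
```python
from h import *
o=get_obs();show(o)
c=capture('scene');d=capture('top');np.savez('scene4.npz',**c);np.savez('top4.npz',**d)
f=lambda c,x,y:cv2.resize(c['pixels'][y-35:y+35,x-25:x+25],(400,560),interpolation=cv2.INTER_CUBIC)
cv2.imwrite('pics/f1.png',np.hstack([f(c,215,265),f(d,440,214)]))
```

```text
t 34.25 pos [ 0.3703 -0.1753  0.2031] yaw 2.9046 tilt [ 0.0013 -0.0008] F [0.3  0.06 0.35] M [-0.01  0.07  0.01] op 0.0855 gf 0.0 q [-0.6   0.07 -0.44  1.06  0.   -0.36]
```

View pics/f1.png

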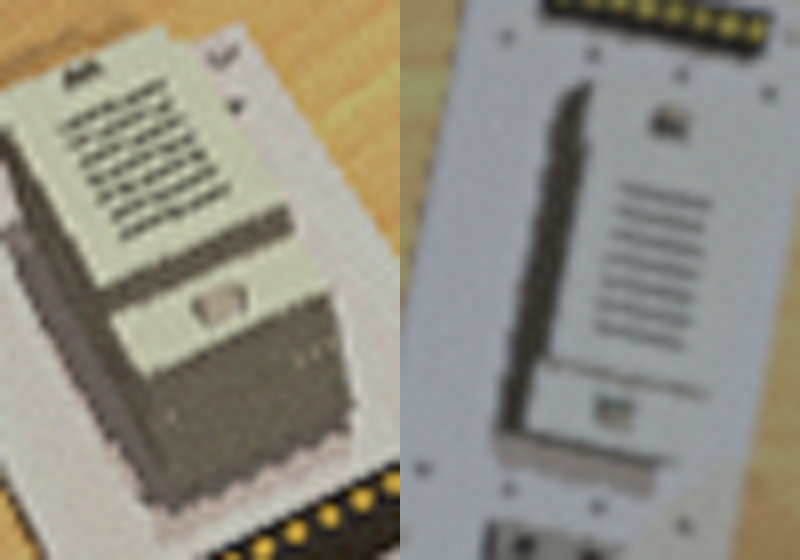

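Run:
```python
from h import *
B=[.5348,-.2148,.0278,-.2358]
for n in('top4','scene4'):
    c=dict(np.load(n+'.npz')); g=c['pixels'].astype(np.float32).mean(2)
    for z in(.0655,.056):
        for e in(1,-1):
            row=[]
            for x in np.arange(36,64,1.5):
                u=proj(c,place(B,np.array([[e*x/1e3,y/1e3,z] for y in(-2,0,2)]))).astype(np.float32)
                row.append(int(cv2.remap(g,u[None,:,0],u[None,:,1],cv2.INTER_LINEAR).mean()))
            print(n,z,e,row)
# cover fit, free tilt approximated: fit front/back ends' heights
    
c=dict(np.load('top4.npz'))
print('x from 36 step 1.5')
# where the slot centre and unbent/bent hook tips project, full-res
for n in('top4','scene4'):
    c=dict(np.load(n+'.npz'))
    for e in(1,-1): print(n,e,proj(c,place(B,np.array([[e*.0455,0,.056],[e*.054,0,.056],[e*.0512,0,.0655],[e*.0482,0,.0655]]))).round(1).tolist())
    for e,y0 in((1,0),(-1,0)):
        u=proj(c,place(B,np.array([[e*.05,0,.058]])))[0].round().astype(int); print(c['pixels'][u[1]-4:u[1]+5,u[0]-4:u[0]+5].mean(2).astype(int))
```

```text
top4 0.0655 1 [154, 155, 154, 151, 143, 126, 109, 91, 88, 92, 103, 115, 125, 136, 144, 150, 152, 152, 146]
top4 0.0655 -1 [143, 131, 118, 122, 130, 134, 132, 116, 103, 103, 107, 113, 117, 123, 133, 143, 143, 136, 113]
top4 0.056 1 [154, 154, 155, 154, 152, 141, 125, 103, 82, 77, 79, 93, 107, 119, 131, 141, 149, 152, 150]
top4 0.056 -1 [139, 127, 119, 128, 136, 135, 125, 106, 97, 99, 104, 109, 115, 124, 136, 146, 141, 131, 106]
scene4 0.0655 1 [101, 86, 85, 87, 87, 95, 115, 144, 167, 176, 171, 160, 151, 148, 148, 150, 150, 151, 158]
scene4 0.0655 -1 [184, 183, 180, 167, 147, 120, 96, 87, 103, 128, 143, 150, 145, 133, 125, 123, 121, 117, 116]
scene4 0.056 1 [101, 129, 156, 172, 174, 166, 153, 146, 145, 147, 151, 151, 152, 159, 171, 178, 170, 143, 109]
scene4 0.056 -1 [139, 118, 118, 137, 161, 178, 183, 183, 181, 170, 150, 124, 99, 87, 95, 118, 138, 148, 147]
x from 36 step 1.5
top4 1 [[448.2, 195.9], [448.8, 192.9], [449.5, 193.5], [449.3, 194.6]]
top4 -1 [[441.9, 228.4], [441.3, 231.4], [442.4, 230.3], [442.6, 229.3]]
[[154 153 152 155 154 152 156 155 156]
 [155 153 146 145 146 150 15
[... 789 characters left out ...]
87  84  83  89 115 150 169 188 189]
 [ 85  87 112 139 166 188 180 187 183]
 [117 155 170 180 178 166 156 152 158]
 [167 185 173 169 158 147 141 122 118]
 [184 175 126 134 151 147 150 141 118]
 [184 170  99 121 152 152 152 153 129]
 [179 179 136 112 150 147 157 176 166]
 [174 182 178 138 149 166 177 186 166]
 [181 175 186 183 175 189 164 139 105]]
[[120 123 124 122 145 146 164 178 182]
 [125 133 144 162 144 131 172 187 179]
 [147 160 136 146 103  75 120 170 180]
 [178 172  82  76  81 118 143 169 180]
 [186 169  95 113 144 166 188 181 179]
 [182 178 151 165 187 181 185 186 189]
 [179 183 182 183 183 186 178 145 150]
 [177 179 183 185 178 144 126  90 120]
 [178 183 180 140 117  94 138 153 167]]
```

Both slots show the hook barb extending about 2 mm beyond the slot's outer edge, to about 56 mm, at each end. So both hooks have clicked and the cover sits flush. Handing in.

```bash
python3 -c "
from rig import *
print(job_done())"
```

```text
the job is handed in; nothing more can be done
None
```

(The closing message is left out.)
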